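# Find the tired valve spring on the nursery's spring checker

### The arm

A 6-joint arm with a two-finger parallel gripper is mounted at the origin on the work surface. World frame = base frame: x ahead of the robot, y to its left, z up, the work surface at z = 0. Lengths are in m, angles in rad, forces in N, time in s.
With the tool pointing down it reaches from about 0.275 to 0.825 m from the base axis. Payload 5.2 kg.
Tool frame: the origin (TCP) lies midway between the tips of the shut fingers; the grasp point (between the pads) lies 19 mm behind it; z points along the fingers, y is the line along which they close (so a half turn about z gives the same grasp; the last joint's range is limited). The gripper opens to 93 mm and grips with 3 to 60 N. Pads are 15 mm wide; open, the fingers measure 128 mm over their backs; the gripper's body (75 mm by 188 mm) begins 65 mm behind the grasp point.
Start: joints at [1.015, 0.259, 1.535, -0, 1.348, -0.203], TCP at [0.19, 0.516, 0.219] pointing down, gripper open.
Joint ranges: [-3.14, 3.14], [-0.91, 2.08], [0.19, 2.58], [-1.22, 4.36], [0.22, 2.71], [-3.12, 3.12]. Speed limits (rad/s): [2.57, 2.57, 3.14, 3.14, 3.14, 3.14].

### API

Orientations are given as [roll, pitch, yaw] about the fixed x, y, z axes, in that order (R = Rz(yaw) Ry(pitch) Rx(roll)).
In Python, from rig import env, fingers, camera, workorder, finder gives the robot as it stands. Calls block until the motion is done:
- env.move_to(position, orientation): joint-space move of the TCP to a pose.
- env.move_l(position, feed=0.15, rot=None, max_force=None): straight line of the TCP; rot=None keeps the orientation; feed is the mean speed in m/s. With max_force (N) it stops when the force on the tool has changed by that much, and returns True; else False.
- env.movej(angles): joint-space move.
- fingers.move_gripper(opening): opening from 0.0 (shut) to 1.0 (fully open); the grip force is fixed at half the most; returns when the fingers have stopped.
- env.wait(seconds).
- env.inverse_kinematics(position, orientation): joint angles nearest the present ones, or None.
- camera(name): name is "scene" or "side" or "wrist"; returns a dict with "frame" (400x640x3 uint8, red, green, blue), "z_map" (400x640 float32, m along the optical axis (not along the pixel's ray), 0 where there is no reading), "fov_y" (degrees; the focal length in pixels is half the picture's height over the tangent of half this angle, whatever the lens; pixels are square), "cx", "cy" (the principal point, pixels), "origin" and "attitude" of the camera in the world; the wrist camera has in their place "hand_eye" (4x4, takes a point from camera to tool coordinates, whose origin is the TCP and whose axes are the flange's). Camera axes: x right, y down, z forward; pixel columns grow to the right and rows downward; lengths in m; the calibration is good to about 2 mm. A picture is of the moment at which its call begins: read the wrist's pose just before it.
A pose or a line that the arm cannot do raises env.Unreachable and nothing moves.
- workorder.hand_in(): hands the job in; it is judged then, once.
Trained networks look in a picture, given as the dict that the camera call returned (one of the last four; its "shot" number tells which), for a name from the list of things; names that differ only in an ending like _2 or _b are one class to them, and where a whole thing is asked for, a point or a joint stands for the part that bears it (a point fixed in the world has none). Each returns a list of dicts, best first, with "confidence" (0 to 1); they miss things now and then, are a little off and sometimes report something else, mostly with a low value. They report only what shows in the picture. A call takes as long as a camera call.
- finder.cut_out(query, picture): "region" (400x640 bool, what is visible of it) and "rect" ([left, top, right, bottom] in pixels, round what is visible of it).
Readings, each from a call of its own:
- env.get_time_s(): time.
- env.get_q(): joint angles.
- env.get_qd(): joint speeds.
- env.get_joint_torque(): joint torques, N m.
- env.get_eef_pos(): TCP position.
- env.get_ee_rot(): TCP orientation.
- env.get_wrist_force(): force on the tool from outside, world axes, zero at the start.
- env.get_ft_torque(): the same for the moment, N m.
- env.get_width(): opening from 0.0 (shut) to 1.0 (fully open).
- env.get_grip_force(): force on a finger pad.
Only numpy, scipy, OpenCV 4.12 (cv2) and the standard library are available. Lean on these libraries where they do the work, as an engineer would, in place of code of your own. Each camera call takes 0.05 s, during which the arm holds its last target. There are 200 camera calls.

### The job

One of the three irrigation-valve springs standing on the spring checker has gone tired and pushes back clearly less than the other two. Starting at the end with the square block and working along the row, press each spring down until its top is level with the white height bar, hold it there for about a second to read its force, and never squash one noticeably past the bar; then put the tired spring in the black scrap tray and leave the two good ones standing in their nests and everything else on the bench where it is.

Things in the scene. Friction and masses are not known exactly. Their poses are not given: they have to be found in the camera images.
- tester: Spring checker: fixed grey steel plate 130 x 330 mm, 14 mm thick, on the bench; origin at the centre of its underside, x across, y along it. Three nests 80 mm apart in a row on its long middle line: rings 41 mm outside, 33 mm inside, 8 mm high, a spring upright in each. Two 12 mm posts at x = 50, y = +145 and -145 mm (tops 74 mm above the bench) carry the white height bar.
- block (a point): Top of the square upright block, 12 x 12 mm, 69 mm above the bench, at x = -45, y = +145 mm on the checker: it marks the end of the row to start from.
- nest1 (a point): Centre of the floor of the first nest (block end), 14 mm above the bench. Spring in each nest, centred within 2 mm: coils between two dark steel end caps 28 mm across and 10 mm thick, about 120 g; flat top 62 mm above the nest floor when free. The three look and weigh alike; which nest holds the tired one is drawn at random.
- nest2 (a point): Centre of the floor of the middle nest. Every spring's upper cap slides only straight down, up to 30 mm, with a force proportional to travel plus 0.5 mm of preload: good springs about 0.95 N per mm, the tired one about 0.54 N per mm. It follows the finger back up.
- nest3 (a point): Centre of the floor of the last nest. A spring's caps cannot be pulled apart, so it can be lifted out by its upper cap.
- mark (a point): Middle of the top edge of the white height bar (6 mm wide, 4 mm thick, 310 mm long, 50 mm from the row and parallel to it). Its height (world z) is the test height for the springs' tops, 41 to 49 mm above the nest floor, set anew each time.
- scrap_in (a point): Centre of the inner floor (about 4 mm above the bench) of the black plastic scrap tray, an empty open box 130 x 130 mm outside, 122 x 122 mm inside, 45 mm high, fixed to the bench; x and y along its sides.
- phone: Bystander, leave alone: phone in a grey wallet case, 150 x 75 x 14 mm, lying flat; origin at the centre of its underside.
- bottle: Bystander, leave alone: water bottle, 64 mm across, 160 mm tall; origin at the centre of its base.
- jar: Bystander, leave alone: amber glass jar, 60 mm across, 80 mm tall; origin at the centre of its base.
- pot: Bystander, leave alone: small terracotta pot, 64 mm across, 55 mm tall; origin at the centre of its base.
- mug: Bystander, leave alone: white mug, 80 mm across, 90 mm tall; origin at the centre of its base.
- driver: Bystander, leave alone: screwdriver lying on the bench between the checker and the robot; origin near its middle, x along it.

How it is judged:
By the outcome, as a careful person would: the job done as asked, in the order asked, and still so for the second after the job is handed in, with the robot touching nothing.
It also fails if it takes over 69 s, if anything falls off the work surface, if the arm or the gripper's body presses on something with over 40 N, if the wrist force passes 120 N, or if a joint passes its speed limit or range.

## Working session

There is one attempt and no reset: what is moved stays moved. The work goes in short steps, each a Python script; the robot and the scene stay as the last script left them, time stands still between calls to the robot, and variables do not carry over. Pictures are saved under pics/ and viewed, at most 10 in all, crops included, and the job is handed in when it is done.

```bash
mkdir -p pics; ls; cat > h.py <<'E'
import numpy as np, cv2
from scipy.spatial.transform import Rotation as Rn
from rig import env, fingers, camera, workorder, finder
def pose(c, tcp=None):
    if 'origin' in c:
        A=np.array(c['attitude'],float)
        R=A if A.shape==(3,3) else Rn.from_euler('xyz',A).as_matrix()
        return R,np.array(c['origin'])
    T=np.eye(4);T[:3,:3]=Rn.from_euler('xyz',tcp[1]).as_matrix();T[:3,3]=tcp[0]
    T=T@np.array(c['hand_eye']);return T[:3,:3],T[:3,3]
def cloud(c,tcp=None):
    R,o=pose(c,tcp);h,w=c['z_map'].shape
    f=h/2/np.tan(np.radians(c['fov_y'])/2)
    v,u=np.mgrid[:h,:w];z=c['z_map'].astype(float)
    P=np.stack([(u-c['cx'])/f*z,(v-c['cy'])/f*z,z],-1)@R.T+o
    P[z==0]=np.nan
    return P
def save(c,n): cv2.imwrite('pics/'+n+'.png',c['frame'][...,::-1])
E
python3 - <<'E'
from h import *
print(env.get_time_s(),env.get_eef_pos(),env.get_ee_rot())
ims=[]
for n in ['scene','side']:
    c=camera(n);ims.append(c['frame']);P=cloud(c)
    print(n,c['origin'],c['attitude'],c['fov_y'])
    np.savez(n,P=P,f=c['frame'])
    for q in ['tester','block','mark','nest1','nest2','nest3','scrap_in','phone','bottle','jar','pot','mug','driver']:
        for d in finder.cut_out(q,c)[:2]:
            p=P[d['region']]
            print(q,round(d['confidence'],2),np.array(d['rect']).round(),np.nanmedian(p,0).round(3),np.nanpercentile(p,[2],0).round(3),np.nanpercentile(p,[98],0).round(3))
    save(c,n)
print(env.get_time_s())
E
```

```text
pics
rig.py
0.0 [0.18971119 0.51564935 0.21782707] [-3.13980777e+00 -3.49537856e-04  2.78880758e+00]
scene [1.13978263 0.33587263 0.8716809 ] [-2.38596697  0.0124662   2.10951047] 52.474929159358915
tester 0.81 [282. 197. 414. 291.] [0.561 0.068 0.016] [[ 0.479 -0.109  0.006]] [[0.613 0.205 0.062]]
block 0.69 [285. 200. 416. 292.] [0.56  0.067 0.016] [[ 0.476 -0.11   0.003]] [[0.613 0.206 0.063]]
mark 0.53 [288. 219. 394. 274.] [0.592 0.04  0.056] [[ 0.559 -0.101  0.014]] [[0.609 0.191 0.061]]
nest1 0.96 [283. 201. 413. 289.] [0.561 0.07  0.016] [[ 0.479 -0.109  0.006]] [[0.613 0.206 0.063]]
nest2 0.96 [283. 201. 413. 289.] [0.561 0.07  0.016] [[ 0.479 -0.109  0.006]] [[0.613 0.206 0.063]]
nest3 0.96 [283. 201. 413. 289.] [0.561 0.07  0.016] [[ 0.479 -0.109  0.006]] [[0.613 0.206 0.063]]
scrap_in 0.92 [217. 157. 277. 209.] [ 0.492 -0.316  0.016] [[ 0.429 -0.378  0.002]] [[ 0.567 -0.238  0.048]]
phone 0.88 [184. 150. 230. 182.] [ 0.503 -0.486  0.015] [[ 0.426 -0.528  0.003]] [[ 0.572 -0.455  0.019]]
bottle 0.67 [182. 185. 213. 234.] [ 0.714 -0.308  0.092] [[ 0.685 -0.337  0.011]] [[ 0
[... 1449 characters left out ...]
2 [304. 160. 340. 230.] [0.538 0.014 0.013] [[ 0.478 -0.12  -0.001]] [[0.611 0.227 0.063]]
bottle 0.85 [372. 238. 400. 278.] [ 0.697 -0.345  0.091] [[ 0.672 -0.358  0.009]] [[ 0.727 -0.317  0.159]]
jar 0.75 [337. 130. 348. 148.] [0.643 0.394 0.05 ] [[0.618 0.382 0.002]] [[0.672 0.429 0.083]]
pot 0.56 [360. 219. 380. 245.] [ 0.686 -0.184  0.035] [[ 0.657 -0.213  0.003]] [[ 0.713 -0.154  0.056]]
pot 0.21 [308. 160. 343. 225.] [0.535 0.01  0.013] [[ 0.478 -0.12   0.001]] [[0.61  0.203 0.06 ]]
mug 0.64 [263. 128. 278. 153.] [0.331 0.358 0.06 ] [[0.293 0.343 0.006]] [[0.367 0.425 0.089]]
driver 0.75 [272. 226. 301. 238.] [ 0.401 -0.156  0.02 ] [[ 0.357 -0.164 -0.001]] [[ 0.446 -0.138  0.026]]
1.4
```

```bash
python3 - <<'E'
from h import *
fingers.move_gripper(0.0)
env.move_to([0.50,0.045,0.30],[np.pi,0,np.pi/2])
t=(env.get_eef_pos(),env.get_ee_rot())
c=camera('wrist');P=cloud(c,t);np.savez('w1',P=P,f=c['frame']);save(c,'w1')
print(t,c['hand_eye'],c['fov_y'],env.get_time_s(),env.get_q())
for q in ['block','mark','nest1','tester']:
    for d in finder.cut_out(q,c)[:2]:
        p=P[d['region']];print(q,d['confidence'],d['rect'],np.nanmedian(p,0).round(3))
E
python3 -c "
import cv2
a=cv2.imread('pics/scene.png')[130:370,160:560];cv2.imwrite('pics/s2.png',cv2.resize(a,None,fx=2,fy=2))"
```

```text
(array([0.49983539, 0.04584301, 0.2998947 ]), array([-3.14137541e+00, -3.35427085e-04,  1.57225400e+00])) [[ 2.97471768e-04 -9.57362767e-01 -2.88888288e-01  7.96783396e-02]
 [ 9.99999951e-01  2.56341411e-04  1.80208172e-04 -5.65641493e-04]
 [-9.84705623e-05 -2.88888328e-01  9.57362797e-01 -1.64921794e-01]
 [ 0.00000000e+00  0.00000000e+00  0.00000000e+00  1.00000000e+00]] 59.00532501944739 4.95 [-1.31182601e-01  1.27579299e-01  1.50177508e+00  2.57950253e-04
  1.51250781e+00 -1.32809428e-01]
block 0.63 [300.6, 22.0, 428.3, 290.6] [0.548 0.085 0.013]
mark 0.93 [377.4, 30.6, 426.1, 288.3] [0.594 0.069 0.054]
nest1 0.62 [301.7, 19.1, 427.5, 296.2] [0.548 0.085 0.013]
tester 0.66 [298.0, 24.4, 430.3, 292.1] [0.549 0.085 0.013]
```

View pics/w1.png

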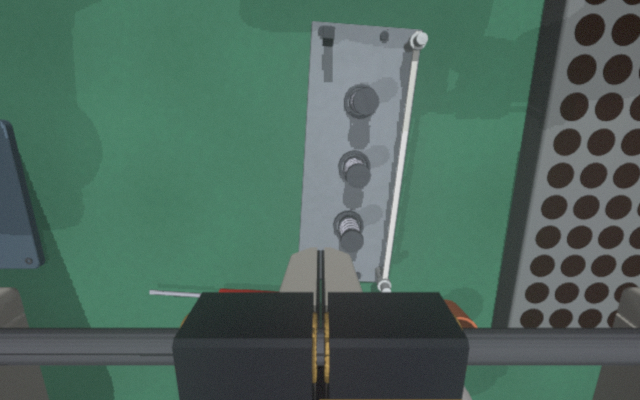

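View pics/s2.png

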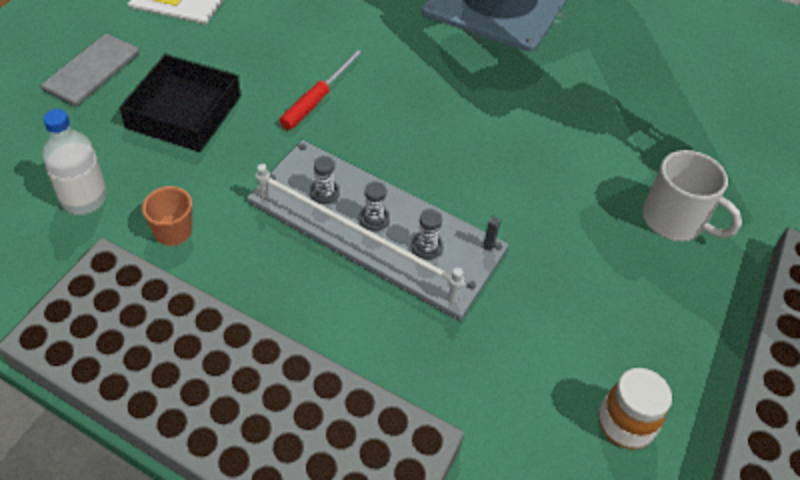

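```bash
cat > an.py <<'E'
import numpy as np, cv2,sys
def an(n):
    D=np.load(n+'.npz');P=D['P'];F=D['f']
    m=(P[...,0]>.46)&(P[...,0]<.63)&(P[...,1]>-.14)&(P[...,1]<.23)&(P[...,2]>-0.01)
    m1=m&(P[...,2]>.066)&(P[...,2]<.09)
    k,l,s,c=cv2.connectedComponentsWithStats(m1.astype('u1'))
    print(n)
    for i in range(1,k):
        if s[i,4]>8:
            p=P[l==i];print(s[i,:5],p.mean(0).round(4),'mid',((p.min(0)+p.max(0))/2).round(4),'rng',np.ptp(p,axis=0).round(3),'med z',np.median(p[:,2]).round(4))
    mb=m&(P[...,2]>.048)&(P[...,2]<.068)&(F.min(-1)>130)
    p=P[mb]
    # robust line fit in xy
    for _ in range(4):
        a=np.polyfit(p[:,1],p[:,0],1);r=p[:,0]-np.polyval(a,p[:,1]);p=p[abs(r)<.004+0*r]
    print('bar',len(p),a,p[:,1].min(),p[:,1].max(),'z',np.percentile(p[:,2],[5,50,75,90,95]).round(4), 'zfit',np.polyfit(p[:,1]-.045,p[:,2],1))
    for z in (0,.014):
        q=P[m&(abs(P[...,2]-z)<.006)];print('plane',z,len(q),np.median(q[:,2]).round(4))
for n in sys.argv[1:]: an(n)
E
python3 an.py w1 scene side
```

```text
w1
[323  25  12  14 151] [0.5074 0.1926 0.0677] mid [0.5075 0.1927 0.068 ] rng [0.011 0.012 0.004] med z 0.0677
[415  32  13  14 134] [0.6013 0.1856 0.0721] mid [0.602  0.1858 0.0707] rng [0.012 0.012 0.008] med z 0.0726
[353  88  26  27 564] [0.5472 0.1249 0.0746] mid [0.5472 0.1247 0.0716] rng [0.027 0.026 0.011] med z 0.0747
[346 163  25  25 489] [0.5419 0.0453 0.0744] mid [0.5418 0.0446 0.0717] rng [0.027 0.027 0.011] med z 0.0746
[340 228  24  24 438] [ 0.537  -0.0332  0.0742] mid [ 0.5369 -0.0342  0.0717] rng [0.027 0.028 0.011] med z 0.0746
[381 285  11   7  54] [ 0.5817 -0.0997  0.0712] mid [ 0.5823 -0.1002  0.0701] rng [0.012 0.006 0.008] med z 0.0719
bar 1082 [0.07601829 0.58788997] -0.10924762217400741 0.19644217743719233 z [0.0513 0.0539 0.0546 0.0552 0.0558] zfit [-0.00105678  0.05389304]
plane 0 9517 -0.0012
plane 0.014 19855 0.0128
scene
[317 208  11  10  89] [ 0.5392 -0.0332  0.0758] mid [ 0.5374 -0.0349  0.0741] rng [0.026 0.027 0.013] med z 0.0763
[289 212   5   6  23] [ 0.5836 -0.1017  0.0728] mid [ 0.5828 -0.103   0.0716] rng [0.011 0.012 0.011] med z 0.0746
[343 
[... 554 characters left out ...]
52397  0.05653086]
plane 0 1991 0.0014
plane 0.014 3781 0.0153
side
[321 168   7   6  34] [0.5489 0.1219 0.073 ] mid [0.5485 0.1219 0.0727] rng [0.025 0.028 0.009] med z 0.0734
[321 180   7   7  36] [0.5429 0.0419 0.0741] mid [0.5429 0.0427 0.0732] rng [0.022 0.034 0.013] med z 0.0744
[321 194   8   6  44] [ 0.5391 -0.0383  0.0738] mid [ 0.5393 -0.0358  0.0732] rng [0.026 0.03  0.011] med z 0.0739
[337 208   4   3  11] [ 0.5836 -0.1043  0.0715] mid [ 0.5832 -0.1054  0.0714] rng [0.01  0.013 0.007] med z 0.0723
bar 51 [0.06007598 0.59028535] -0.07551537956388432 0.18394819642593663 z [0.0511 0.0539 0.0551 0.0567 0.0573] zfit [-0.00033561  0.05386856]
plane 0 844 -0.001
plane 0.014 1490 0.0129
```

```bash
python3 - <<'E'
from h import *
yaw=np.pi/2-.065
for i,p in enumerate([[0.57,0.03,0.13],[0.575,0.09,0.11]]):
    env.move_to(p,[np.pi,0,yaw]);env.wait(.2)
    t=(env.get_eef_pos(),env.get_ee_rot())
    c=camera('wrist');n='c%d'%i;np.savez(n,P=cloud(c,t),f=c['frame']);save(c,n)
print(env.get_time_s(),env.get_wrist_force())
E
python3 an.py c0 c1; python3 -c "
import cv2;a=cv2.imread('pics/c0.png');b=cv2.imread('pics/c1.png');cv2.imwrite('pics/cc.png',cv2.hconcat([a[:,220:620],b[:,220:620]]))"
```

```text
6.775 [-0.32492605 -0.26314428 -0.07054537]
c0
[ 248   52   48   50 1820] [0.5478 0.1247 0.0746] mid [0.5476 0.1245 0.0718] rng [0.028 0.027 0.01 ] med z 0.0747
[ 255  184   43   43 1424] [0.5426 0.0454 0.0744] mid [0.5423 0.0445 0.0716] rng [0.027 0.028 0.011] med z 0.0747
[273 290   6   2   9] [ 0.5351 -0.0213  0.0677] mid [ 0.5347 -0.0214  0.0679] rng [0.004 0.001 0.002] med z 0.0675
bar 1629 [0.08891597 0.58658938] 0.011596606174112262 0.16682896601032454 z [0.0526 0.054  0.0544 0.0549 0.0551] zfit [0.00169768 0.05379113]
plane 0 12116 -0.0012
plane 0.014 36675 0.0128
c1
[173  52  25  24 517] [0.5078 0.1926 0.0677] mid [0.5077 0.1926 0.068 ] rng [0.013 0.012 0.004] med z 0.0676
[347  52  23  25 425] [0.6018 0.1859 0.0726] mid [0.6019 0.1859 0.0707] rng [0.012 0.012 0.009] med z 0.0727
[ 246  157   48   49 1805] [0.548  0.1255 0.0744] mid [0.5475 0.1246 0.0715] rng [0.028 0.028 0.011] med z 0.0747
[256 279  27  13 250] [0.5404 0.0564 0.0721] mid [0.5393 0.0554 0.071 ] rng [0.017 0.006 0.01 ] med z 0.0732
bar 965 [0.10502099 0.58328797] 0.08600331879219059 0.19600521352855005 z [0.0524 0.054  0.0545 0.055  0.0553] zfit [0.01211441 0.05276395]
plane 0 17425 -0.0012
plane 0.014 33246 0.0128
```

View pics/cc.png

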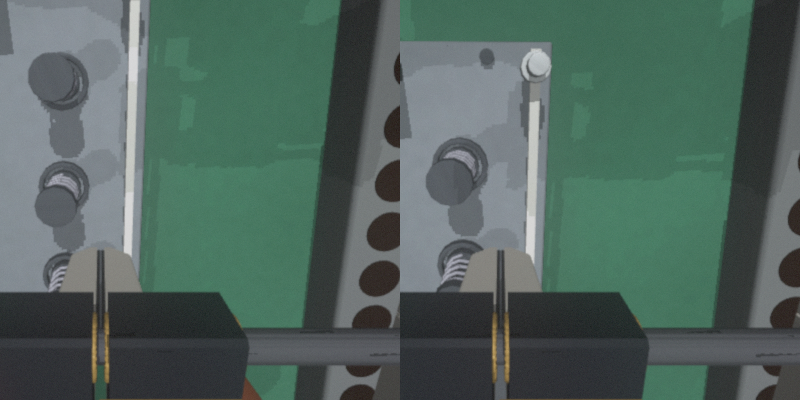

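```bash
python3 - <<'E'
import numpy as np,cv2
for n in ['c0','c1']:
    D=np.load(n+'.npz');P=D['P'];F=D['f']
    Z=P[...,2]
    k=(Z>.07)&(Z<.08)&(P[...,0]<.57)&(P[...,1]>.1);k=cv2.erode(k.astype('u1'),np.ones((9,9)))>0
    print(n,'cap sd',Z[k].std(),np.median(Z[k]))
    m=(Z>.048)&(Z<.062)&(P[...,0]>.57)&(P[...,0]<.62)&(P[...,1]<.175)
    l,k2,s,_=cv2.connectedComponentsWithStats(m.astype('u1'));i=1+s[1:,4].argmax();m=k2==i
    print(s[i])
    for e in (1,3,5,7):
        me=cv2.erode(m.astype('u1'),np.ones((1,e)))>0
        z=Z[me];print(e,len(z),np.percentile(z,[5,25,50,75,95]).round(4),np.polyfit(P[me][:,1],P[me][:,0],1))
    r=150;u=np.where(m[r])[0];print([(int(a),round(float(P[r,a,0]),4),round(float(Z[r,a]),4),int(F[r,a].min())) for a in range(u.min()-1,u.max()+2)])
E
```

```text
c0 cap sd 0.0006908055860485526 0.07472980653296607
[ 344    0   16  258 2367]
1 2367 [0.0527 0.0535 0.054  0.0545 0.0551] [0.06858548 0.58922601]
3 1845 [0.0529 0.0536 0.054  0.0545 0.0551] [0.06874377 0.58920084]
5 1335 [0.0529 0.0536 0.054  0.0545 0.0551] [0.06890469 0.58918282]
7 831 [0.0528 0.0535 0.054  0.0545 0.0551] [0.06908334 0.5891649 ]
[(345, 0.5935, 0.012, 113), (346, 0.5915, 0.0545, 159), (347, 0.5922, 0.0537, 191), (348, 0.5928, 0.0542, 196), (349, 0.5936, 0.0535, 196), (350, 0.5943, 0.0528, 195), (351, 0.5949, 0.0536, 198), (352, 0.5956, 0.054, 197), (353, 0.5962, 0.0544, 196), (354, 0.597, 0.0539, 178), (355, 0.6016, 0.012, 142)]
c1 cap sd 0.0006318782964909236 0.07474833301341184
[ 345   87   15  177 1675]
1 1675 [0.0526 0.0535 0.054  0.0545 0.0551] [0.06634025 0.58950952]
3 1314 [0.0529 0.0536 0.054  0.0545 0.0551] [0.06759256 0.58932575]
5 968 [0.0529 0.0536 0.054  0.0545 0.0551] [0.06861051 0.58918544]
7 633 [0.0528 0.0536 0.054  0.0545 0.0551] [0.06866284 0.58917902]
[(347, 0.5979, 0.013, 125), (348, 0.5958, 0.0522, 149), (349, 0.5963, 0.0542, 190), (350, 0.597, 0.0531, 194), (351, 0.5975, 0.0546, 195), (352, 0.5982, 0.0535, 193), (353, 0.5987, 0.0552, 196), (354, 0.5995, 0.0535, 191), (355, 0.6001, 0.0538, 194), (356, 0.6007, 0.0538, 194), (357, 0.6014, 0.0533, 178), (358, 0.606, 0.0132, 141)]
```

```bash
cat > press.py <<'E'
from h import *
def press(x,y,zt):
    yaw=np.pi/2-.065
    env.move_to([x,y,.10],[np.pi,0,yaw]);env.move_l([x,y,.080],.08)
    f0=env.get_wrist_force()[2]
    D=[]
    def s(): D.append((env.get_eef_pos()[2],env.get_wrist_force()[2]-f0))
    for z,v in [(.068,.05),(.062,.04),(zt+.001,.03)]: env.move_l([x,y,z],v);env.wait(.1);s()
    D0=np.array(D);a=np.polyfit(D0[:,0],D0[:,1],1)
    top=-a[1]/a[0]-.0005; err=top-.076
    print('fit k',a[0]/1000,'top',top,D0.round(4).tolist())
    env.move_l([x,y,zt],.01)
    e=env.get_eef_pos()[2]-zt
    for _ in range(3):
        env.wait(.4);D.append(0);D.pop();s();print(np.round(D[-1],4),env.get_eef_pos().round(4),env.get_wrist_force().round(2),env.get_ft_torque().round(3))
    env.move_l([x,y,.10],.10)
    print('t',env.get_time_s())
E
python3 -c "
from press import *
press(.5475,.1247,.0554)"
```

```text
fit k -0.5223948642430132 top 0.07404409676010143 [[0.0687, 3.525], [0.063, 5.0842], [0.0579, 9.1999]]
[0.057  9.7676] [0.5489 0.1245 0.057 ] [ 0.47 -1.12 10.41] [-0.294 -0.102 -0.026]
[ 0.057  10.0466] [0.5489 0.1245 0.057 ] [ 1.24 -0.67 10.69] [-0.338 -0.097 -0.016]
[0.057  9.6918] [0.5489 0.1245 0.057 ] [ 0.21 -0.98 10.34] [-0.34  -0.068 -0.017]
t 10.85
```

```bash
cat > press.py <<'E'
from h import *
rot=[np.pi,0,np.pi/2-.065]
def favg(n=10):
    F=[]
    for _ in range(n): env.wait(.02);F.append(env.get_wrist_force()[2])
    return np.mean(F)
def goto(x,y,z,cmd,n,v=.03):
    for _ in range(n):
        env.move_l(cmd.tolist(),v);env.wait(.1)
        e=np.array([x,y,z])-env.get_eef_pos();cmd=cmd+e;v=.01
        if abs(e[2])<.00015: break
    return cmd
def press(x,y,zt,tag):
    env.move_to([x,y,.10],rot);env.move_l([x,y,.080],.08)
    e=np.array([x,y,.08])-env.get_eef_pos();f0=favg()
    D=[];c=np.array([x,y,.08])+e
    for z in (.070,.063):
        c[2]+=z-(.08 if z==.070 else .070); env.move_l(c.tolist(),.04);env.wait(.05);D.append((env.get_eef_pos()[2],favg(8)-f0))
    c[2]+=zt+.0005-.063;c=goto(x,y,zt,c,4)
    for _ in range(3):
        D.append((env.get_eef_pos()[2],favg(15)-f0))
    k=camera('scene');P=cloud(k);np.savez('p'+tag,P=P,f=k['frame'])
    print(env.get_eef_pos().round(4),'wait total',env.get_time_s())
    env.move_l([x,y,.10],.10)
    D=np.array(D);a=np.polyfit(D[:,0],D[:,1],1)
    print('k',a[0]/1000,'top',-a[1]/a[0]-.0005,D.round(4).tolist(),'t',env.get_time_s())
    m=(np.hypot(P[...,0]-x,P[...,1]-y)<.015)&(P[...,2]>.03)&(P[...,2]<.08)
    print('cap z hist',np.histogram(P[m][:,2],np.arange(.04,.08,.002)))
E
python3 -c "
from press import *
press(.5475,.1247,.0553,'1')"
```

```text
[0.548  0.1247 0.0555] wait total 15.2917
k -0.5394277166051209 top 0.07628434049428656 [[0.071, 3.0794], [0.0642, 6.8471], [0.0555, 11.4698], [0.0555, 11.3397], [0.0555, 11.5722]] t 15.9083
cap z hist (array([0, 2, 2, 2, 0, 4, 1, 5, 7, 5, 1, 2, 5, 0, 4, 3, 0, 3, 2]), array([0.04 , 0.042, 0.044, 0.046, 0.048, 0.05 , 0.052, 0.054, 0.056,
       0.058, 0.06 , 0.062, 0.064, 0.066, 0.068, 0.07 , 0.072, 0.074,
       0.076, 0.078]))
```

```bash
python3 -c "
from press import *
press(.5421,.0447,.0554,'2')
press(.5369,-.0338,.0554,'3')"
```

```text
[0.5433 0.0444 0.0558] wait total 20.7083
k -0.9392939148144621 top 0.0755950507260289 [[0.0712, 4.5315], [0.065, 10.5794], [0.0558, 18.9471], [0.0558, 19.0794], [0.0558, 19.0171]] t 21.3417
cap z hist (array([ 3,  3,  2,  2,  5,  4,  3, 14, 12,  3,  0,  1,  2,  1,  6,  2,  4,
        3,  3]), array([0.04 , 0.042, 0.044, 0.046, 0.048, 0.05 , 0.052, 0.054, 0.056,
       0.058, 0.06 , 0.062, 0.064, 0.066, 0.068, 0.07 , 0.072, 0.074,
       0.076, 0.078]))
[ 0.5381 -0.0343  0.0559] wait total 26.1333
k -0.9477089616408731 top 0.07625931953216492 [[0.0712, 5.3456], [0.065, 11.1391], [0.0559, 19.9608], [0.0558, 19.6499], [0.0559, 19.8424]] t 26.7667
cap z hist (array([ 1,  5,  3,  1,  4,  5,  5,  5, 20,  3,  0,  3,  5,  2,  3,  4,  4,
        2,  5]), array([0.04 , 0.042, 0.044, 0.046, 0.048, 0.05 , 0.052, 0.054, 0.056,
       0.058, 0.06 , 0.062, 0.064, 0.066, 0.068, 0.07 , 0.072, 0.074,
       0.076, 0.078]))
```

```bash
python3 - <<'E'
import numpy as np,cv2
for n in ['scene','side']:
    P=np.load(n+'.npz')['P']; F=np.load(n+'.npz')['f']
    m=(P[...,0]>.40)&(P[...,0]<.60)&(P[...,1]>-.41)&(P[...,1]<-.21)&(P[...,2]>.038)&(P[...,2]<.056)
    p=P[m];print(n,len(p),cv2.minAreaRect(p[:,:2].astype('f4')),np.median(p[:,2]))
E
python3 - <<'E'
from press import *
x,y=.5473,.1248
fingers.move_gripper(.5)
env.move_to([x,y,.10],rot);e=np.array([x,y,.10])-env.get_eef_pos()
env.move_l([x+e[0],y+e[1],.054],.1,max_force=6)
print(env.get_eef_pos(),env.get_wrist_force())
fingers.move_gripper(0.0);print(env.get_width()*93,env.get_grip_force())
env.move_l([x+e[0],y+e[1],.17],.12)
print(env.get_width()*93,env.get_grip_force(),env.get_eef_pos(),env.get_wrist_force(),env.get_time_s())
c=camera('scene');save(c,'g');cv2.imwrite('pics/g2.png',cv2.resize(c['frame'][120:330,180:520,::-1],None,fx=2,fy=2))
E
```

```text
scene 391 ((0.49673813581466675, -0.308513879776001), (0.13586024940013885, 0.13179224729537964), 7.227260112762451) 0.04415892388094078
side 265 ((0.4989103078842163, -0.30813682079315186), (0.13113948702812195, 0.13504734635353088), 7.6788835525512695) 0.042332785382187654
[0.547648   0.1245008  0.05409723] [-0.10406148  0.53026261 -0.02944933]
27.14758953779289 30.000045597553253
26.932673579010764 29.999810457229614 [0.54668815 0.12527157 0.16910218] [ 0.74583073  0.15779758 -1.71285275] 30.5333
```

View pics/g2.png

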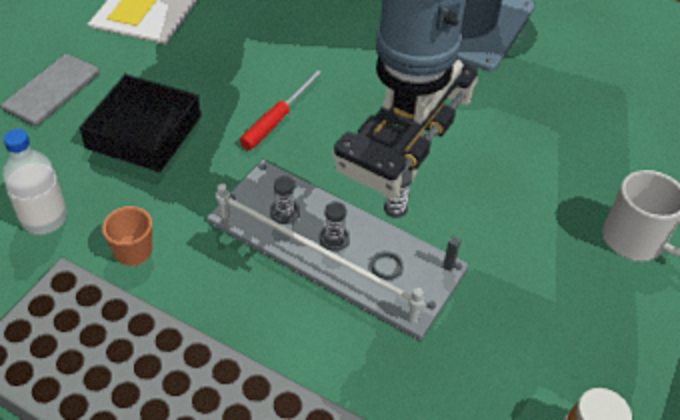

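```bash
python3 - <<'E'
from press import *
x,y=.498,-.308
r=[np.pi,0,np.pi/2+.126]
env.move_l([x,y,.17],.2,rot=r)
print(env.get_width()*93,env.get_time_s())
env.move_l([x,y,.07],.12);env.wait(.1)
print(env.move_l([x,y,.0425],.04,max_force=3),env.get_eef_pos())
fingers.move_gripper(.45);env.wait(.2)
env.move_l([x,y,.19],.12)
c=camera('scene');save(c,'e');cv2.imwrite('pics/e2.png',cv2.resize(c['frame'][120:330,180:520,::-1],None,fx=2,fy=2))
env.move_to([.42,-.05,.30],r)
t=(env.get_eef_pos(),env.get_ee_rot());c=camera('scene');save(c,'e3')
cv2.imwrite('pics/e3.png',cv2.resize(c['frame'][120:330,180:520,::-1],None,fx=2,fy=2))
print(env.get_time_s(),env.get_width()*93)
E
```

```text
26.940217638403727 32.9167
False [ 0.49785407 -0.30798031  0.04263059]
38.1333 42.04710654503787
```

View pics/e3.png

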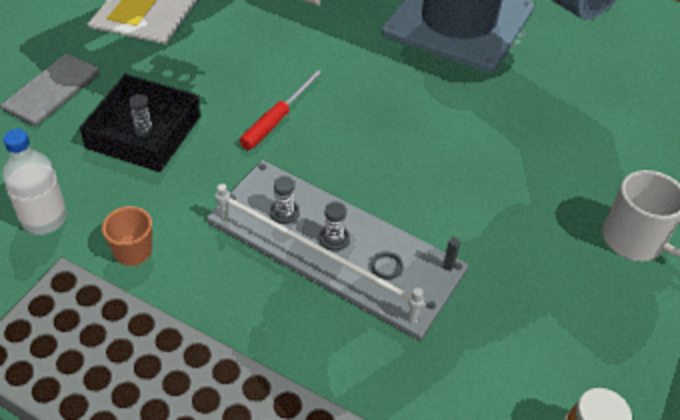

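The picture shows the tired spring standing in the scrap tray (at about 140,115), the other two standing in their nests (285,200 and 335,225), and everything else where it was.

```bash
python3 -c "
from rig import workorder
print(workorder.hand_in())"
```

```text
the job is handed in; nothing more can be done
None
```

The tired spring was in the first nest (block end): 0.54 N/mm, against 0.94 and 0.95 N/mm for the other two. It now stands in the scrap tray, the good springs are still in their nests, and the job was handed in after about 38 s; spring 1 was pressed twice (the first press stopped about 1.7 mm short of the bar), and the final holds were about 0.3 to 0.6 mm above the bar by my measurement, never past it.

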